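# Let a wound ratchet tensioner down

## Task

The bench tensioner was left wound up on its ratchet: let it down. Flick the red release lever fully over to its off stop, then push the crank handle counterclockwise (from above), through its free play and a touch further against the spring, until the sprung yellow pawl jumps clear of the wheel, and without letting go ease the crank back clockwise until the drum is fully slack. Keep a hand on the crank all the way so that the drum never runs back by itself, never press or squeeze the crank or the lever with more than 20 N (a hard stop lies just beyond the point where the pawl jumps), and leave the things around it alone.

Things in the scene. Friction and masses are not known exactly. Their poses are not given: they have to be found in the camera images.
- tensioner: the tensioner, fixed to the table: a grey base plate 200 (x) x 190 (y) x 10 mm, top at z = 12 mm, spanning local x -85..115, y -85..105 mm, with a ratchet wheel 67 mm across on a vertical axis. Origin on the drum axis at table height; x points roughly away from the robot, z up. Local coordinates below are in this frame
- drum_axis (a point): fixed point on the drum's vertical axis, 85 mm above the table (local 0, 0, 85 mm). The hub under it ends at 65 mm
- crank_handle (a point): centre of the black upright crank handle, 85 mm above the table: a round post 16 mm across, z = 57 to 100 mm, fixed on a flat steel crank arm (16 mm wide, top at z = 57 mm), 65 mm from the drum axis. Starts at the local -x, -y side, 13 to 56 degrees past -x, and ends 37 to 80 degrees from -x on the +y side. A closed fingertip on its clockwise side moves and holds it; a grip counts as squeezing
- drum (a joint): angle of the drum (rad), growing counterclockwise from above: 0 slack on its stop, about 1.625 wound on the pawl, 1.735 a hard stop. The crank has up to 0.35 rad (23 mm) of free play on it, by an amount that cannot be seen; then the spring pushes back clockwise, 11 N at the handle when wound, 3 N at slack. The pawl comes free 0.07 to 0.10 rad past wound: push until it jumps or the force nears 15 N
- lever_post (a point): centre of the red upright post at the end of the release lever, 68 mm above the table: 12 mm across, from z = 47 to 78 mm, 45 mm from its pivot, at local (37, 80) mm when on and (63, 80) mm when fully off
- pawl_pivot (a point): fixed point, 68 mm above the table, on the vertical axis on which lever and pawl turn (local 50, 37 mm)
- release_lever (a joint): angle of the red lever (rad), growing clockwise from above (post moves along local +x): 0 to 0.05 on (start), 0.60 hard on its off stop. It stays where it is left and takes 2 to 6 N at its post. While the drum loads the pawl, the flicked lever only winds the pawl's spring: the pawl stays jammed under its tooth until the drum is wound on a touch
- pawl_nose (a point): tip of the yellow pawl, which bears on the +y side of the ratchet wheel: 28 mm from the drum axis (seen from above) while engaged, about 45 mm when it has jumped clear; 41 mm above the table
- hex_key_set: loose blue folding hex key set, 25x85x20 mm, a bystander; origin at the centre of its underside
- kapton_roll: loose roll of orange tape, 77x78x19 mm, a bystander; origin at the centre of its underside
- marker_1: loose blue and white marker pen, 17x135x16 mm, a bystander; origin at the centre of its underside
- ptfe_block: loose white plastic block with three holes, 30x50x25 mm, a bystander; origin at the centre of its underside

How it is judged (in metres and radians):
On the way, in this order (a step that is already met when the one before it is completed fails the run):
1. the red lever is fully over at its off stop while the pawl still holds the wound drum (value of joint release_lever above 0.54 rad and value of joint drum above 1.55 rad and horizontal distance between pawl_nose and drum_axis below 0.036 m), for 0.1 s.
2. the pawl has jumped clear with the drum still held wound (horizontal distance between pawl_nose and drum_axis above 0.039 m and value of joint drum above 1.55 rad), for 0.1 s.
At the end, for the whole second after the job is handed in: the drum rests fully slack on its stop (within 0.06 rad), the red lever is still fully off (within 0.06 rad of its stop) and the pawl is clear of the wheel (nose more than 39 mm from the drum axis) (value of joint drum below 0.06 rad and velocity of joint drum between -0.05 and 0.05 rad/s and value of joint release_lever above 0.54 rad and horizontal distance between pawl_nose and drum_axis above 0.039 m); the robot touches nothing.
It fails at once if the drum ran back faster than 2 rad/s (velocity of joint drum below -2 rad/s).
It fails at once if the crank or drum was pressed or squeezed with more than 20 N (contact force between any of the fingers, the arm and drum above 20 N).
It fails at once if the lever was pressed or squeezed with more than 20 N (contact force between any of the fingers, the arm and release_lever above 20 N).
It fails at once if a bystander was moved more than 30 mm (distance of any of hex_key_set, kapton_roll, marker_1, ptfe_block from where it was at the start of the episode above 0.03 m).
It also fails if it takes over 58 s, if anything falls off the work surface, if the arm or the gripper's body presses on something with over 40 N, if the wrist force passes 120 N, or if a joint passes its speed limit or range.

## Robot

A 6-joint arm with a two-finger parallel gripper is mounted at the origin on a cart in front of the work surface, level with it; the furniture and walls round the work are solid. World frame = base frame: x ahead of the robot, y to its left, z up, the work surface at z = 0. Lengths are in mm, angles in degrees, forces in N, time in s.
With the tool pointing down it reaches from about 275 to 850 mm from the base axis. Payload 19 kg.
Tool frame: the origin (TCP) lies midway between the tips of the shut fingers; the grasp point (between the pads) lies 19 mm behind it; z points along the fingers, y is the line along which they close (so a half turn about z gives the same grasp; the last joint's range is limited). The gripper opens to 85 mm and grips with 20 to 120 N. Pads are 22 mm wide; open, the fingers measure 114 mm over their backs; the gripper's body (76 mm by 85 mm) begins 54 mm behind the grasp point. The pads swing forward as they close: fully open they stand 13 mm farther back than shut.
Start: joints at [-79.183, 8.623, 82.357, -0, 89.026, -7.678], TCP at [182.377, -545.279, 231.267] pointing down, gripper open.
Joint ranges: [-160.23, 160.23], [-39.13, 120.54], [6.94, 153.29], [-79.49, 259.48], [9.18, 160.14], [-161.06, 161.06]. Speed limits (degrees/s): [108.29, 108.29, 127.2, 172.46, 172.46, 172.46].

## Interface

Orientations are given as a 3x3 rotation matrix whose columns are the frame's x, y, z axes.
In Python, from rig import bot gives the robot as it stands.
- The arm moves only by the tool arm_command, never from a script. Its argument "plan" is a list of rows, each a list of 2 entries, a list of its own where there are three numbers: the shift along the tool's x, y, z in cm, then the turn, a rotation vector about the tool's x, y, z in degrees. A call has 1 to 20 rows; each row shifts and turns the commanded pose from where the row before left it, along the tool's axes as they then stand; what a row does not reach is not made up. A row lasts 1/12 s, in which the tool goes at most 41.7 mm and 7.16 degrees, less where a joint would pass 70% of its speed; a pose out of reach is approached as far as the arm can. A call with a gripper value outside its range is refused whole. "grip" is the finger opening in cm, from 0 to 8.54, set as the call begins (left out, the last holds). The fingers move at their own pace and stop on an object; the grip force is fixed at half the most. Time passes only in rows, so rows that do not move let the fingers close. It gives the time, the measured TCP pose, the force, the opening and the grip force at its end, in the units of the state.
- bot.sense(): the state, without advancing time (a new reading comes with each control period).
- bot.capture(name): name is "side" or "top" or "wrist"; returns the picture (384x512x3 uint8, blue, green, red); there is no depth.
- bot.get_calibration(name): a dict with "mtx" (3x3 intrinsics, pixels), "k1" (the pictures are not rectified: a ray, as slopes to the right and down, at radius r is drawn at 1 + k1 r^2 times it, then the intrinsics apply), "eye" and "orientation" of the camera in the world. Camera axes: x right, y up, looking along -z (the intrinsics and any distortion apply to the point x, -y, -z); pixel columns grow to the right and rows downward; lengths in mm; the calibration is good to about 2 mm. A picture is of the moment at which its call begins: read the wrist's pose just before it. get_calibration takes no time and is no camera call; for the wrist camera it gives the pose at the moment of the call.
- bot.job_done(): hands the job in; it is judged then, once.
The state is a dict: "clock": time; "joints": joint angles; "joint_velocities": joint speeds; "tau": joint torques, N m; "tcp_pos": TCP position; "tcp_rot": TCP orientation; "force": force on the tool from outside, world axes, zero at the start; "moment": the same for the moment, N m; "width": opening from 0.0 (shut) to 1.0 (fully open); "finger_force": force on a finger pad.
Only numpy, scipy, OpenCV 4.12 (cv2) and the standard library are available. Lean on these libraries where they do the work, as an engineer would, in place of code of your own. Each camera call takes 0.05 s, during which the arm holds its last target. There are 200 camera calls.

## Working session

There is one attempt and no reset: what is moved stays moved. The work goes in short steps, Python scripts to look and compute and a tool call to move; the robot and the scene stay as the last step left them, time stands still between calls to the robot, and variables do not carry over. Pictures are saved under pics/ and viewed, at most 10 in all, crops included, and the job is handed in when it is done.

Besides the shell and the picture viewer there is one more tool, called after ">>>" as name(argument=value, ...), one argument or row to a line, values as JSON. arm_command: Moves the arm, as the interface text tells. Its arguments: {"type":"object","properties":{"plan":{"type":"array","items":{"type":"array"}},"grip":{"type":"number"}},"required":["plan"]}

```bash
mkdir -p pics; ls
python3 - <<'E'
from rig import bot
import cv2,numpy as np
s=bot.sense();print(s['clock'],s['tcp_pos'],np.round(s['tcp_rot'],3),s['force'],s['width'])
a=bot.capture('top');b=bot.capture('side')
cv2.imwrite('pics/top0.png',a);cv2.imwrite('pics/side0.png',b)
cv2.imwrite('pics/both.png',cv2.resize(np.vstack([a,b]),None,fx=.78,fy=.78))
for n in('top','side'):
  c=bot.get_calibration(n);print(n,c)
E
```

```text
pics
0.0 [ 182.32821047 -545.09078979  230.67056229] [[ 0.948  0.317 -0.   ]
 [ 0.317 -0.948  0.001]
 [ 0.    -0.001 -1.   ]] [-0.02454354  0.76031931  0.2157723 ] 0.9994127505898416
top {'mtx': array([[416.17764271,   0.        , 262.34718751],
       [  0.        , 416.17764271, 189.87133077],
       [  0.        ,   0.        ,   1.        ]]), 'k1': -0.12375272184794867, 'eye': array([ 453.06854513,   47.52028492, 1028.70549482]), 'orientation': array([[ 0.02032927,  0.99465887, -0.10119512],
       [-0.99936127,  0.01724078, -0.03130179],
       [-0.02938992,  0.10176682,  0.99437405]])}
side {'mtx': array([[352.09035361,   0.        , 256.51011849],
       [  0.        , 352.09035361, 194.05017645],
       [  0.        ,   0.        ,   1.        ]]), 'k1': -0.04721134418088985, 'eye': array([183.13650604, 754.66249397, 511.75419066]), 'orientation': array([[-0.8640397 ,  0.24302483, -0.44087904],
       [-0.50339594, -0.40789274,  0.76171914],
       [ 0.0052853 ,  0.88009229,  0.47477324]])}
```

View pics/top0.png

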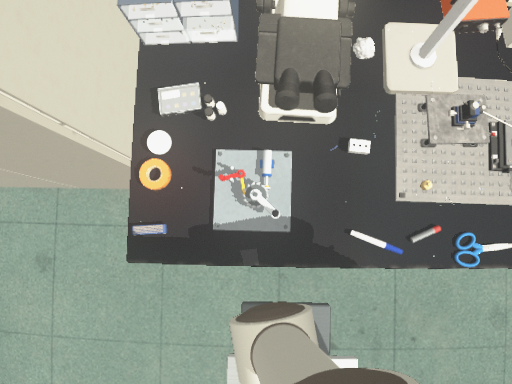

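View pics/side0.png

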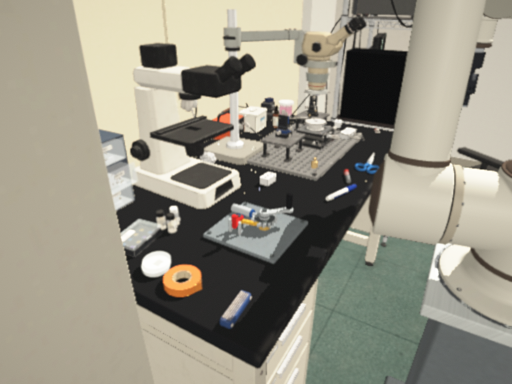

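The top view shows the plate at px (214–292, 150–231), the drum at about (255,194), the black handle at (276,213) and the red post at about (222,177). The microscope stands beyond the plate. The side view agrees. Next I'll measure these by colour mask and ray casting.

```bash
cat > h.py <<'E'
import numpy as np,cv2
from rig import bot
def ray(c,u,v):
    m=c['mtx'];d=np.array([(u-m[0,2])/m[0,0],(v-m[1,2])/m[1,1]]);s=d.copy()
    for _ in range(20): s=d/(1+c['k1']*(s@s))
    return np.array(c['eye']),c['orientation']@np.array([s[0],-s[1],-1.])
def onplane(c,u,v,z):
    e,r=ray(c,u,v);return e+r*(z-e[2])/r[2]
def proj(c,p):
    q=c['orientation'].T@(np.array(p)-c['eye']);s=np.array([q[0],-q[1]])/-q[2]
    s=s*(1+c['k1']*(s@s));return s*c['mtx'][0,0]+c['mtx'][:2,2]
E
python3 - <<'E'
from h import *
a=cv2.imread('pics/top0.png');c=bot.get_calibration('top')
w=a[140:240,205:300];cv2.imwrite('pics/crop.png',cv2.resize(w,None,fx=6,fy=6,interpolation=cv2.INTER_CUBIC))
hsv=cv2.cvtColor(a,cv2.COLOR_BGR2HSV)
# plate: non-dark region
m=((hsv[...,2]>70)).astype(np.uint8);m[:,:205]=0;m[:,300:]=0;m[:145]=0;m[238:]=0
n,l,st,ce=cv2.connectedComponentsWithStats(m);k=1+np.argmax(st[1:,4])
cn=cv2.findContours((l==k).astype(np.uint8),0,2)[0][0]
r=cv2.minAreaRect(cn);bx=cv2.boxPoints(r);print(r)
P=np.array([onplane(c,u,v,12)[:2] for u,v in bx]);print(P,np.linalg.norm(np.diff(P,axis=0),axis=1))
red=((hsv[...,1]>150)&((hsv[...,0]<6)|(hsv[...,0]>174))).astype(np.uint8);red[:, :205]=0;red[:,300:]=0;red[:140]=0;red[240:]=0
ys,xs=np.nonzero(red);print('red',xs.min(),xs.max(),ys.min(),ys.max());print(np.c_[xs,ys].tolist())
E
```

```text
((252.0, 188.5), (87.0, 94.0), 90.0)
[[666.97547616 225.47064639]
 [670.12095793  -9.25749014]
 [455.16470141 -11.6864886 ]
 [450.35405022 217.97304551]] [234.74921115 214.96997988 229.70991265]
red 219 243 170 179
[[240, 170], [238, 171], [239, 171], [241, 171], [242, 171], [237, 172], [238, 172], [243, 172], [235, 173], [236, 173], [237, 173], [238, 173], [243, 173], [232, 174], [233, 174], [234, 174], [235, 174], [236, 174], [237, 174], [238, 174], [242, 174], [243, 174], [220, 175], [221, 175], [230, 175], [231, 175], [232, 175], [233, 175], [234, 175], [235, 175], [236, 175], [237, 175], [238, 175], [239, 175], [242, 175], [243, 175], [219, 176], [220, 176], [221, 176], [222, 176], [223, 176], [224, 176], [226, 176], [227, 176], [228, 176], [229, 176], [230, 176], [231, 176], [232, 176], [233, 176], [234, 176], [235, 176], [236, 176], [238, 176], [239, 176], [240, 176], [241, 176], [242, 176], [243, 176], [219, 177], [220, 177], [221, 177], [222, 177], [223, 177], [224, 177], [225, 177], [226, 177], [227, 177], [228, 177], [229, 177], [233, 177], [240, 177], [220, 178], [221, 178], [222, 178], [223, 178], [224, 178], [225, 178], [226, 178], [227, 178], [228, 178], [221, 179], [222, 179], [223, 179], [224, 179], [225, 179]]
```

View pics/crop.png

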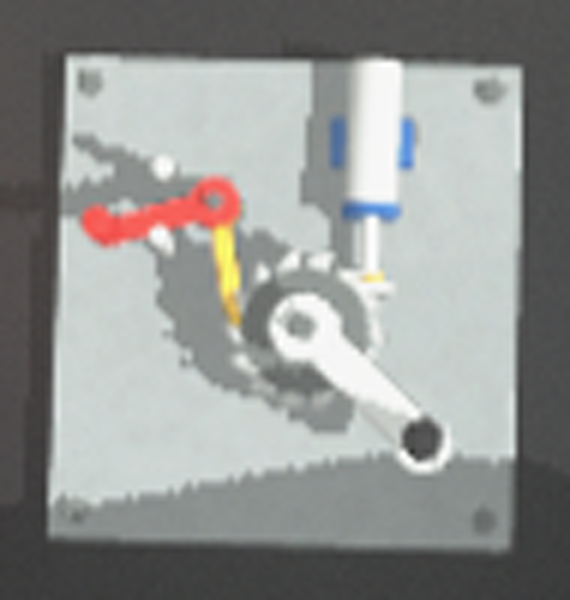

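The crop shows the whole mechanism. Crop pixels (6x): plate corners (66,55), (523,66), (512,551), (49,541); hub (300,325); handle top (423,438); lever post (100,222); pivot (214,202); pawl nose about (236,322).

Run:
```python
from h import *
c=bot.get_calibration('top')
f=lambda x,y,z:onplane(c,205+(x-2.5)/6,140+(y-2.5)/6,z)[:2]
C=[f(*p,12) for p in((66,55),(523,66),(512,551),(49,541))]
L=np.array([(115,105),(115,-85),(-85,-85),(-85,105)],float);C=np.array(C)
A=C-C.mean(0);B=L-L.mean(0)
th=np.arctan2((B[:,0]*A[:,1]-B[:,1]*A[:,0]).sum(),(A*B).sum())
R=np.array([[np.cos(th),-np.sin(th)],[np.sin(th),np.cos(th)]]);o=C.mean(0)-R@L.mean(0)
print('th',np.degrees(th),'o',o);print((C-(L@R.T+o)).round(1).tolist())
h=f(300,325,65);print('hub',h)
for n,p,z in(('handle',(423,438),100),('post',(100,222),78),('pivot',(214,202),60),('nose',(236,322),41)):
  w=f(*p,z);print(n,w,'local',R.T@(w-o), 'from hub',R.T@(w-h))
```

```text
th -0.33180927295374785 o [541.41897267  94.19471211]
[[0.7, -0.1], [-0.2, 0.1], [0.2, 0.7], [-0.7, -0.7]]
hub [541.75478939  95.75072569]
handle [497.15458794  47.29989708] local [-43.99206841 -47.15036956] from hub [-44.31886843 -48.7083018 ]
post [579.08240267 173.23165592] local [37.20508507 79.25373235] from hub [36.87828505 77.69580011]
pivot [590.09534852 130.87720814] local [48.46312644 36.96377222] from hub [48.13632642 35.40583997]
nose [544.71153293 122.48011293] local [ 3.12870056 28.30399416] from hub [ 2.80190055 26.74606191]
```

>>> arm_command(
  grip=0,
  plan=[
    [[0, 0, 0], [0, 0, 6.2]],
    [[0, 0, 0], [0, 0, 6.2]],
    [[0, 0, 0], [0, 0, 6.1]],
    [[1.8, -3.5, 0], [0, 0, 0]],
    [[1.8, -3.5, 0], [0, 0, 0]],
    [[1.8, -3.5, 0], [0, 0, 0]],
    [[1.8, -3.5, 0], [0, 0, 0]],
    [[1.8, -3.5, 0], [0, 0, 0]],
    [[1.8, -3.5, 0], [0, 0, 0]],
    [[1.8, -3.5, 0], [0, 0, 0]],
    [[1.8, -3.5, 0], [0, 0, 0]],
    [[1.8, -3.5, 0], [0, 0, 0]],
    [[1.8, -3.5, 0], [0, 0, 0]],
    [[1.8, -3.5, 0], [0, 0, 0]],
    [[1.8, -3.5, 0], [0, 0, 0]],
    [[1.8, -3.5, 0], [0, 0, 0]],
    [[1.8, -3.5, 0], [0, 0, 0]],
    [[1.8, -3.5, 0], [0, 0, 0]],
    [[1.8, -3.5, 0], [0, 0, 0]],
    [[1.8, -3.5, 0], [0, 0, 0]],
  ],
)

```text
clock: 1.77
tcp_pos: [488.8, 51.9, 231.2]
tcp_rot: [[1.0, 0.0, -0.0], [0.0, -1.0, 0.0], [-0.0, -0.0, -1.0]]
force: [0.9, -1.3, 0.8]
width: -0.0
finger_force: 0.0
```

>>> arm_command(
  plan=[
    [[1.5, -3.0, 0.5], [0, 0, 0]],
    [[1.5, -3.0, 2], [0, 0, 0]],
    [[1.5, -3.0, 2], [0, 0, 0]],
    [[1.4, -3.0, 2], [0, 0, 0]],
    [[0, 0, 0.5], [0, 0, 0]],
    [[0, 0, 0], [0, 0, 0]],
    [[0, 0, 0], [0, 0, 0]],
  ],
)

```text
clock: 2.35
tcp_pos: [547.2, 169.5, 161.2]
tcp_rot: [[1.0, 0.0, -0.001], [0.0, -1.0, -0.0], [-0.001, 0.0, -1.0]]
force: [0.9, 0.0, 0.7]
width: 0.0
finger_force: 0.0
```

Run:
```python
from h import *
s=bot.sense();c=bot.get_calibration('wrist');im=bot.capture('wrist');print(s['tcp_pos'],c['eye'],c['k1'],np.round(c['orientation'],2).tolist())
cv2.imwrite('pics/w1.png',im)
print('tcp px',proj(c,s['tcp_pos']))
for n,p in(('post',(579,173.5,78)),('pivot',(591,131,60)),('hub',(541.5,95,65)),('handle',(497.2,47.3,100))): print(n,proj(c,p))
```

```text
[547.15703678 169.47760031 161.16128107] [626.94718778 170.46923377 303.86422221] -0.05098822482003559 [[-0.0, 0.95, 0.31], [-1.0, 0.0, -0.0], [-0.0, -0.31, 0.95]]
tcp px [257.16728061 248.94000023]
post [251.54405425 160.58725931]
pivot [302.65789438 142.02508747]
hub [341.77345034 199.86702379]
handle [406.05215265 265.26696553]
```

View pics/w1.png

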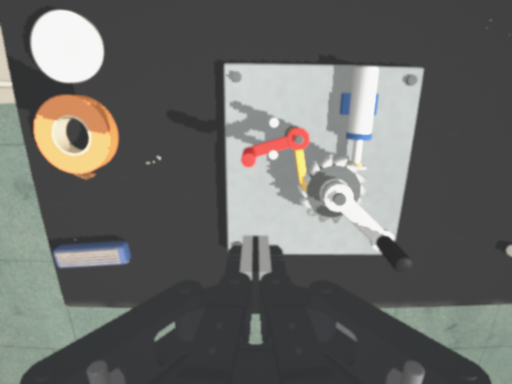

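The wrist view matches the prediction: post at (249,157) against (251.5,160.6), hub at (340,199) against (342,200). The closed pads are at about (257,240). I'm descending beside the post, on its −x side.

>>> arm_command(
  plan=[
    [[0.1, -0.3, 1.5], [0, 0, 0]],
    [[0.1, -0.25, 2.5], [0, 0, 0]],
    [[0, 0, 2.5], [0, 0, 0]],
    [[0, 0, 2.0], [0, 0, 0]],
    [[0, 0, 1.2], [0, 0, 0]],
    [[0, 0, 0.8], [0, 0, 0]],
    [[0, 0, 0], [0, 0, 0]],
    [[0, 0, 0], [0, 0, 0]],
  ],
)

```text
clock: 3.07
tcp_pos: [549.9, 174.9, 57.4]
tcp_rot: [[1.0, -0.001, 0.001], [-0.001, -1.0, 0.0], [0.001, -0.0, -1.0]]
force: [-0.1, -0.5, 0.4]
width: 0.005
finger_force: 0.0
```

>>> arm_command(
  plan=[
    [[0.3, 0, 0], [0, 0, 0]],
    [[0.3, 0, 0], [0, 0, 0]],
    [[0.3, 0, 0], [0, 0, 0]],
    [[0.3, 0, 0], [0, 0, 0]],
    [[0.3, 0, 0], [0, 0, 0]],
    [[0, 0, 0], [0, 0, 0]],
  ],
)

```text
clock: 3.57
tcp_pos: [564.9, 175.3, 56.4]
tcp_rot: [[1.0, -0.0, 0.0], [-0.0, -1.0, 0.0], [0.0, -0.0, -1.0]]
force: [0.1, 0.2, -0.2]
width: 0.001
finger_force: 0.0
```

>>> arm_command(
  plan=[
    [[0.2, 0, 0], [0, 0, 0]],
    [[0.2, 0, 0], [0, 0, 0]],
    [[0.2, 0, 0], [0, 0, 0]],
    [[0.2, 0, 0], [0, 0, 0]],
    [[0.2, 0, 0], [0, 0, 0]],
  ],
)

```text
clock: 3.98
tcp_pos: [574.3, 175.4, 56.2]
tcp_rot: [[1.0, 0.0, -0.001], [0.0, -1.0, 0.0], [-0.001, -0.0, -1.0]]
force: [-4.7, 3.1, 1.6]
width: -0.003
finger_force: 2.3
```

>>> arm_command(
  plan=[
    [[0.2, 0, 0], [0, 0, 0]],
    [[0.2, 0, 0], [0, 0, 0]],
    [[0.2, 0, 0], [0, 0, 0]],
    [[0.1, 0, 0], [0, 0, 0]],
  ],
)

```text
clock: 4.32
tcp_pos: [581.3, 175.4, 56.2]
tcp_rot: [[1.0, 0.0, -0.001], [0.0, -1.0, 0.0], [-0.001, -0.0, -1.0]]
force: [-5.0, 3.3, 0.3]
width: -0.0
finger_force: 2.3
```

>>> arm_command(
  plan=[
    [[0.1, 0, 0], [0, 0, 0]],
    [[0.1, 0, 0], [0, 0, 0]],
    [[0.1, 0, 0], [0, 0, 0]],
    [[0.1, 0, 0], [0, 0, 0]],
  ],
)

```text
clock: 4.65
tcp_pos: [585.2, 175.3, 56.2]
tcp_rot: [[1.0, 0.0, -0.001], [0.0, -1.0, 0.0], [-0.001, -0.0, -1.0]]
force: [-4.9, 2.6, 1.5]
width: 0.001
finger_force: 2.6
```

```bash
cat > look.py <<'E'
import sys
from h import *
s=bot.sense();a=bot.capture('top');c=bot.get_calibration('top');n=sys.argv[1]
w=a[140:240,205:300];cv2.imwrite(f'pics/{n}.png',cv2.resize(w,None,fx=6,fy=6,interpolation=cv2.INTER_CUBIC))
h=cv2.cvtColor(w,cv2.COLOR_BGR2HSV)
y=(h[...,1]>110)&(h[...,0]>14)&(h[...,0]<34)&(h[...,2]>90)
ys,xs=np.nonzero(y);k=xs<50
if k.any():
  P=np.array([onplane(c,205+x,140+v,41)[:2] for x,v in zip(xs[k],ys[k])])-[541.5,94.9]
  d=np.hypot(*P.T);i=d.argmin();print('yellow nearest axis',P[i].round(1),d[i].round(1))
r=(h[...,1]>150)&((h[...,0]<6)|(h[...,0]>174));ys,xs=np.nonzero(r)
if len(xs):
  P=np.array([onplane(c,205+x,140+v,78)[:2] for x,v in zip(xs,ys)])-[541.5,94.9];k=P[:,1]>72
  print('post',P[k].mean(0).round(1),k.sum())
print(s['clock'],s['tcp_pos'].round(1),s['force'].round(1))
E
python3 look.py l1
```

```text
4.65 [585.2 175.3  56.2] [-4.9  2.6  1.5]
```

>>> arm_command(
  plan=[
    [[0.1, 0, 0], [0, 0, 0]],
    [[0.1, 0, 0], [0, 0, 0]],
    [[0, 0, 0], [0, 0, 0]],
  ],
)

```text
clock: 4.95
tcp_pos: [587.3, 175.1, 56.2]
tcp_rot: [[1.0, -0.0, -0.001], [-0.0, -1.0, -0.0], [-0.001, 0.0, -1.0]]
force: [-3.9, 0.6, 1.0]
width: -0.004
finger_force: 2.1
```

>>> arm_command(
  plan=[
    [[0.1, 0, 0], [0, 0, 0]],
    [[0, 0, 0], [0, 0, 0]],
  ],
)

```text
clock: 5.12
tcp_pos: [588.2, 175.0, 56.2]
tcp_rot: [[1.0, -0.0, -0.001], [-0.0, -1.0, -0.0], [-0.001, 0.0, -1.0]]
force: [-4.5, -0.1, 0.5]
width: -0.001
finger_force: 2.4
```

>>> arm_command(
  plan=[
    [[0.1, 0, 0], [0, 0, 0]],
    [[0, 0, 0], [0, 0, 0]],
  ],
)

```text
clock: 5.28
tcp_pos: [589.2, 174.9, 56.2]
tcp_rot: [[1.0, -0.0, -0.001], [-0.0, -1.0, -0.0], [-0.001, 0.0, -1.0]]
force: [-5.5, -0.9, 0.3]
width: -0.0
finger_force: 2.5
```

Run:
```python
from h import *
c=bot.get_calibration('wrist');im=bot.capture('wrist');cv2.imwrite('pics/w2.png',im)
for z in(78,47):print('on/off',proj(c,(578.5,174.9,z)),proj(c,(604.5,174.9,z)))
print('pivot',proj(c,(591.5,132,60)),'tcp',proj(c,bot.sense()['tcp_pos']))
```

```text
on/off [257.45493281 290.02141555] [257.57565647 243.09329862]
on/off [257.10598059 257.32010399] [257.18372665 216.90780091]
pivot [336.90590756 248.50830485] tcp [257.18201128 248.95690252]
```

View pics/w2.png

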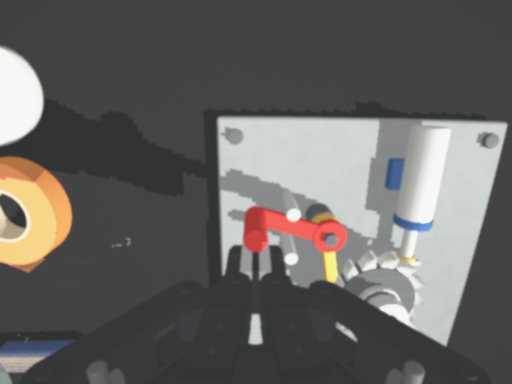

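The wrist view shows the red post top at about (256,240), against a predicted off position of (257.5,243). The lever lies against the stop pin at (290,210), so it is nearly or fully off. A little more push will confirm it by force.

>>> arm_command(
  plan=[
    [[0.05, 0, 0], [0, 0, 0]],
    [[0, 0, 0], [0, 0, 0]],
  ],
)

```text
clock: 5.5
tcp_pos: [589.6, 174.9, 56.2]
tcp_rot: [[1.0, -0.0, -0.001], [-0.0, -1.0, -0.0], [-0.001, 0.0, -1.0]]
force: [-5.0, -2.1, 1.7]
width: 0.001
finger_force: 2.9
```

>>> arm_command(
  plan=[
    [[0.05, 0, 0], [0, 0, 0]],
    [[0, 0, 0], [0, 0, 0]],
  ],
)

```text
clock: 5.67
tcp_pos: [589.7, 174.9, 56.1]
tcp_rot: [[1.0, -0.0, -0.002], [-0.0, -1.0, -0.001], [-0.002, 0.001, -1.0]]
force: [-9.1, -1.9, 3.1]
width: 0.0
finger_force: 4.9
```

>>> arm_command(
  plan=[
    [[0.05, 0, 0], [0, 0, 0]],
    [[0, 0, 0], [0, 0, 0]],
  ],
)

```text
clock: 5.83
tcp_pos: [589.8, 174.9, 56.1]
tcp_rot: [[1.0, -0.0, -0.003], [-0.0, -1.0, -0.001], [-0.003, 0.001, -1.0]]
force: [-13.5, -2.7, 5.0]
width: -0.001
finger_force: 6.8
```

>>> arm_command(
  plan=[
    [[-0.5, 0, 0], [0, 0, 0]],
    [[-1.5, 0, 0], [0, 0, 0]],
    [[0, 0, -2], [0, 0, 0]],
    [[0, 0, -3.3], [0, 0, 0]],
    [[0, 0, -3.3], [0, 0, 0]],
    [[0, 0, -3], [0, 0, 0]],
    [[-1.9, 2.2, 0], [0, 0, -6]],
    [[-1.9, 2.2, 0], [0, 0, 6]],
    [[-1.9, 2.2, 0], [0, 0, 0]],
    [[-1.9, 2.2, 0], [0, 0, 0]],
    [[-1.8, 2.0, 0], [0, 0, 0]],
    [[0, 0, 0], [0, 0, -7]],
    [[0, 0, 0], [0, 0, -7]],
    [[0, 0, 0], [0, 0, -7]],
    [[0, 0, 0], [0, 0, -7]],
    [[0, 0, 0], [0, 0, -7]],
    [[0, 0, 0], [0, 0, -7]],
    [[0, 0, 0], [0, 0, -7]],
    [[0, 0, 0], [0, 0, -7]],
    [[0, 0, 0], [0, 0, -7]],
  ],
)

```text
clock: 7.5
tcp_pos: [479.6, 65.2, 172.5]
tcp_rot: [[0.449, 0.894, 0.001], [0.894, -0.449, -0.0], [0.0, 0.001, -1.0]]
force: [0.7, 0.6, -0.2]
width: 0.002
finger_force: 0.0
```

>>> arm_command(
  plan=[
    [[0, 0, 0], [0, 0, -7]],
    [[0, 0, 0], [0, 0, -7]],
    [[0, 0, 0], [0, 0, -7]],
    [[0, 0, 0], [0, 0, -7]],
    [[0, 0, 0], [0, 0, -7]],
    [[0, 0, 0], [0, 0, -7]],
    [[0, 0, 0], [0, 0, -7]],
    [[0, 0, 0], [0, 0, -7]],
    [[0, 0, 0], [0, 0, -7]],
    [[0, 0, 0], [0, 0, -7]],
    [[0, 0, 0], [0, 0, -4]],
    [[0, 0, 0], [0, 0, 0]],
  ],
)

```text
clock: 8.5
tcp_pos: [479.6, 65.2, 172.5]
tcp_rot: [[-0.734, 0.679, 0.001], [0.679, 0.734, -0.0], [-0.001, 0.001, -1.0]]
force: [-0.3, -0.5, 0.0]
width: -0.0
finger_force: 0.0
```

```bash
python3 look.py l2
python3 - <<'E'
from h import *
s=bot.sense();c=bot.get_calibration('wrist');im=bot.capture('wrist');cv2.imwrite('pics/w3.png',im)
print(s['joints'].round(1) if hasattr(s['joints'],'round') else s['joints'])
print('tcp',proj(c,s['tcp_pos']),'handle',proj(c,(497.3,47.1,100)),proj(c,(497.3,47.1,57)),'hub',proj(c,(541.5,94.9,65)))
R=s['tcp_rot'];print('target in tool',R.T@(np.array([476,67,68])-s['tcp_pos']))
E
```

```text
post [64.  78.4] 14
8.5 [479.6  65.2 172.5] [-0.3 -0.5  0. ]
[ -1.4  -0.7  99.2  -0.   81.5 -48.3]
tcp [254.53644971 251.96294211] handle [253.30117206 234.68969496] [253.51634377 214.51913243] hub [323.30739089 217.31760448]
target in tool [  3.84658474  -1.16615207 104.47617728]
```

View pics/w3.png

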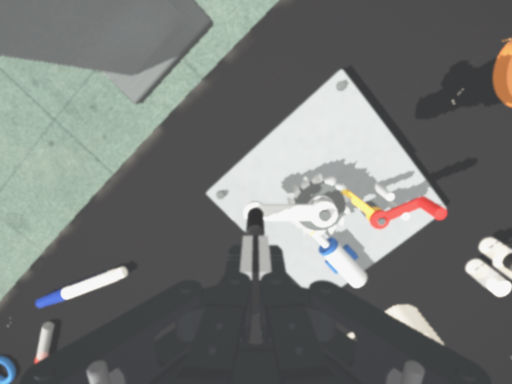

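The top view puts the lever post at local (64,78), so it is off. In the wrist view the handle base at (254,215) lines up with the closed fingers at x = 254, on the handle's clockwise side. I'm descending to z = 68 behind the handle.

>>> arm_command(
  plan=[
    [[0.2, -0.1, 1], [0, 0, 0]],
    [[0.2, 0, 2.5], [0, 0, 0]],
    [[0, 0, 2.5], [0, 0, 0]],
    [[0, 0, 2.0], [0, 0, 0]],
    [[0, 0, 1.5], [0, 0, 0]],
    [[0, 0, 0.9], [0, 0, 0]],
    [[0, 0, 0], [0, 0, 0]],
    [[0, 0, 0], [0, 0, 0]],
  ],
)

```text
clock: 9.27
tcp_pos: [475.7, 67.4, 68.4]
tcp_rot: [[-0.731, 0.683, -0.0], [0.683, 0.731, 0.0], [0.0, -0.0, -1.0]]
force: [-0.1, 0.3, 0.3]
width: 0.001
finger_force: 0.0
```

>>> arm_command(
  plan=[
    [[-0.3, 0, 0], [0, 0, 0]],
    [[-0.3, 0, 0], [0, 0, 0]],
    [[-0.2, 0, 0], [0, 0, 0]],
    [[-0.1, 0, 0], [0, 0, 0]],
    [[0, 0, 0], [0, 0, 0]],
  ],
)

```text
clock: 9.68
tcp_pos: [482.6, 60.9, 68.6]
tcp_rot: [[-0.731, 0.682, 0.001], [0.682, 0.731, 0.0], [-0.0, 0.0, -1.0]]
force: [0.3, -0.1, 0.3]
width: -0.001
finger_force: 0.0
```

>>> arm_command(
  plan=[
    [[-0.11, -0.03, 0], [0, 0, -1]],
    [[-0.115, -0.03, 0], [0, 0, -1]],
    [[-0.115, -0.03, 0], [0, 0, -1]],
    [[-0.115, -0.03, 0], [0, 0, -1]],
    [[-0.115, -0.03, 0], [0, 0, -1]],
  ],
)

```text
clock: 10.1
tcp_pos: [485.6, 56.3, 68.3]
tcp_rot: [[-0.789, 0.614, -0.0], [0.614, 0.789, 0.0], [0.0, 0.0, -1.0]]
force: [-1.8, 0.8, 1.4]
width: 0.0
finger_force: 1.1
```

>>> arm_command(
  plan=[
    [[-0.11, -0.03, 0], [0, 0, -1]],
    [[-0.115, -0.03, 0], [0, 0, -1]],
    [[-0.115, -0.03, 0], [0, 0, -1]],
    [[-0.115, -0.03, 0], [0, 0, -1]],
  ],
)

```text
clock: 10.43
tcp_pos: [487.9, 53.0, 68.2]
tcp_rot: [[-0.83, 0.558, -0.002], [0.558, 0.83, 0.001], [0.002, -0.0, -1.0]]
force: [-9.0, 5.6, 4.7]
width: -0.003
finger_force: 5.3
```

>>> arm_command(
  plan=[
    [[-0.055, -0.015, 0], [0, 0, -0.5]],
    [[0, 0, 0], [0, 0, 0]],
  ],
)

```text
clock: 10.6
tcp_pos: [488.1, 52.6, 68.1]
tcp_rot: [[-0.835, 0.551, -0.002], [0.551, 0.835, 0.001], [0.002, -0.0, -1.0]]
force: [-8.5, 4.9, 4.5]
width: 0.002
finger_force: 5.1
```

>>> arm_command(
  plan=[
    [[-0.055, -0.015, 0], [0, 0, -0.5]],
    [[0, 0, 0], [0, 0, 0]],
  ],
)

```text
clock: 10.77
tcp_pos: [488.5, 52.2, 68.1]
tcp_rot: [[-0.839, 0.543, -0.002], [0.543, 0.839, 0.001], [0.002, -0.0, -1.0]]
force: [-9.2, 5.5, 5.0]
width: -0.002
finger_force: 5.2
```

```bash
python3 look.py l3
```

```text
post [61.3 77.6] 25
10.7667 [488.5  52.2  68.1] [-9.2  5.5  5. ]
```

```bash
cat > pawl.py <<'E'
from h import *
c=bot.get_calibration('wrist');s=bot.sense();a=bot.capture('wrist')
h=cv2.cvtColor(a,cv2.COLOR_BGR2HSV)
ys,xs=np.nonzero((h[...,1]>110)&(h[...,0]>16)&(h[...,0]<34)&(h[...,2]>100))
P=np.array([onplane(c,x,y,41)[:2] for x,y in zip(xs,ys)])-[541.5,94.9]
P=P[(P[:,1]>15)&(P[:,1]<70)&(P[:,0]>-30)&(P[:,0]<70)]
d=np.hypot(*P.T)
if len(d): print(len(d),'nose',P[d.argmin()].round(1),d.min().round(1))
t=s['tcp_pos'][:2]-[541.5,94.9];R=s['tcp_rot'];print('tcp r,ang',np.hypot(*t).round(1),np.degrees(np.arctan2(t[1],t[0]))%360,'axis in tool',(R[:2,:2].T@-t).round(1),s['force'].round(1),s['clock'])
E
python3 pawl.py
```

```text
217 nose [ 3.1 28.1] 28.3
tcp r,ang 68.1 218.84650260592957 axis in tool [-21.3  64.7] [-8.4  4.5  4.1] 10.8167
```

>>> arm_command(
  plan=[
    [[-0.055, -0.015, 0], [0, 0, -0.5]],
    [[0, 0, 0], [0, 0, 0]],
  ],
)

```text
clock: 11.03
tcp_pos: [488.8, 51.8, 68.1]
tcp_rot: [[-0.844, 0.536, -0.002], [0.536, 0.844, 0.001], [0.002, -0.0, -1.0]]
force: [-9.5, 4.9, 4.9]
width: -0.0
finger_force: 5.3
```

```bash
python3 pawl.py
```

```text
215 nose [ 2.5 29.1] 29.2
tcp r,ang 68.1 219.307967796097 axis in tool [-21.4  64.6] [-9.5  4.9  4.9] 11.0333
```

>>> arm_command(
  plan=[
    [[-0.055, -0.015, 0], [0, 0, -0.5]],
    [[-0.055, -0.015, 0], [0, 0, -0.5]],
    [[0, 0, 0], [0, 0, 0]],
  ],
)

```text
clock: 11.33
tcp_pos: [489.5, 50.9, 68.1]
tcp_rot: [[-0.853, 0.521, -0.002], [0.521, 0.853, 0.001], [0.002, -0.001, -1.0]]
force: [-9.8, 4.5, 5.5]
width: 0.003
finger_force: 5.5
```

```bash
python3 pawl.py
```

```text
294 nose [ 5.  39.5] 39.8
tcp r,ang 68.1 220.27310583095593 axis in tool [-21.4  64.6] [-9.8  4.5  5.5] 11.3333
```

>>> arm_command(
  plan=[
    [[-0.055, -0.015, 0], [0, 0, -0.5]],
    [[0, 0, 0], [0, 0, 0]],
  ],
)

```text
clock: 11.55
tcp_pos: [489.9, 50.5, 68.1]
tcp_rot: [[-0.858, 0.514, -0.002], [0.514, 0.858, 0.001], [0.002, -0.0, -1.0]]
force: [-10.6, 4.6, 6.3]
width: -0.005
finger_force: 5.7
```

```bash
python3 pawl.py
```

```text
294 nose [ 6.7 40.2] 40.7
tcp r,ang 68.1 220.71647541804225 axis in tool [-21.5  64.6] [-10.6   4.6   6.3] 11.55
```

>>> arm_command(
  plan=[
    [[-0.055, -0.015, 0], [0, 0, -0.5]],
    [[0, 0, 0], [0, 0, 0]],
  ],
)

```text
clock: 11.77
tcp_pos: [490.3, 50.1, 68.1]
tcp_rot: [[-0.862, 0.506, -0.002], [0.506, 0.862, 0.001], [0.002, -0.001, -1.0]]
force: [-10.7, 4.8, 6.2]
width: -0.003
finger_force: 5.8
```

```bash
python3 pawl.py
```

```text
299 nose [ 7. 40.] 40.6
tcp r,ang 68.1 221.196442475132 axis in tool [-21.5  64.6] [-10.7   4.8   6.2] 11.7667
```

The pawl has jumped clear: the nose reading went from 28 to 40 mm, with force steady at about 13 N. I'm easing back clockwise and keeping contact.

>>> arm_command(
  plan=[
    [[0.06, 0.02, 0], [0, 0, 0.5]],
    [[0.11, 0.04, 0], [0, 0, 1]],
    [[0.11, 0.04, 0], [0, 0, 1]],
    [[0.17, 0.058, 0], [0, 0, 1.5]],
    [[0.17, 0.058, 0], [0, 0, 1.5]],
    [[0.17, 0.058, 0], [0, 0, 1.5]],
    [[0.17, 0.058, 0], [0, 0, 1.5]],
    [[0.17, 0.058, 0], [0, 0, 1.5]],
  ],
)

```text
clock: 12.48
tcp_pos: [483.4, 59.8, 68.2]
tcp_rot: [[-0.76, 0.65, -0.002], [0.65, 0.76, 0.001], [0.002, -0.001, -1.0]]
force: [-9.1, 3.9, 5.2]
width: 0.001
finger_force: 4.9
```

```bash
python3 pawl.py
```

```text
278 nose [ 6.1 41.2] 41.6
tcp r,ang 67.9 211.1390499593862 axis in tool [-21.4  64.5] [-9.1  3.9  5.2] 12.4833
```

Contact holds and the spring follows. Continuing.

>>> arm_command(
  plan=[
    [[0.225, 0.08, 0], [0, 0, 2]],
    [[0.225, 0.08, 0], [0, 0, 2]],
    [[0.225, 0.08, 0], [0, 0, 2]],
    [[0.225, 0.08, 0], [0, 0, 2]],
    [[0.225, 0.08, 0], [0, 0, 2]],
    [[0.225, 0.08, 0], [0, 0, 2]],
    [[0.225, 0.08, 0], [0, 0, 2]],
    [[0.225, 0.08, 0], [0, 0, 2]],
    [[0.225, 0.08, 0], [0, 0, 2]],
    [[0.225, 0.08, 0], [0, 0, 2]],
    [[0.225, 0.08, 0], [0, 0, 2]],
    [[0.225, 0.08, 0], [0, 0, 2]],
  ],
)

```text
clock: 13.53
tcp_pos: [474.4, 86.8, 68.3]
tcp_rot: [[-0.43, 0.903, -0.001], [0.903, 0.43, 0.001], [0.001, -0.001, -1.0]]
force: [-6.2, 5.0, 4.5]
width: -0.004
finger_force: 4.1
```

```bash
python3 pawl.py
```

```text
284 nose [ 0.5 45. ] 45.0
tcp r,ang 67.6 186.85227052447735 axis in tool [-21.6  64.1] [-6.2  5.   4.5] 13.5333
```

>>> arm_command(
  plan=[
    [[0.225, 0.08, 0], [0, 0, 2]],
    [[0.225, 0.08, 0], [0, 0, 2]],
    [[0.225, 0.08, 0], [0, 0, 2]],
    [[0.225, 0.08, 0], [0, 0, 2]],
    [[0.225, 0.08, 0], [0, 0, 2]],
    [[0.225, 0.08, 0], [0, 0, 2]],
    [[0.225, 0.08, 0], [0, 0, 2]],
    [[0.225, 0.08, 0], [0, 0, 2]],
    [[0.225, 0.08, 0], [0, 0, 2]],
    [[0.225, 0.08, 0], [0, 0, 2]],
    [[0.225, 0.08, 0], [0, 0, 2]],
    [[0.225, 0.08, 0], [0, 0, 2]],
  ],
)

```text
clock: 14.58
tcp_pos: [477.3, 115.2, 68.3]
tcp_rot: [[-0.025, 1.0, -0.001], [1.0, 0.025, 0.001], [0.001, -0.001, -1.0]]
force: [-3.4, 6.3, 1.2]
width: 0.003
finger_force: 3.1
```

```bash
python3 pawl.py
```

```text
406 nose [ 1.3 46. ] 46.0
tcp r,ang 67.4 162.432783057579 axis in tool [-22.   63.7] [-3.4  6.3  1.2] 14.5833
```

>>> arm_command(
  plan=[
    [[0.225, 0.076, 0], [0, 0, 2]],
    [[0.225, 0.076, 0], [0, 0, 2]],
    [[0.225, 0.076, 0], [0, 0, 2]],
    [[0.225, 0.076, 0], [0, 0, 2]],
    [[0.225, 0.076, 0], [0, 0, 2]],
    [[0.225, 0.076, 0], [0, 0, 2]],
    [[0.225, 0.076, 0], [0, 0, 2]],
    [[0.225, 0.076, 0], [0, 0, 2]],
    [[0.225, 0.076, 0], [0, 0, 2]],
    [[0.225, 0.076, 0], [0, 0, 2]],
    [[0.225, 0.076, 0], [0, 0, 2]],
    [[0.225, 0.076, 0], [0, 0, 2]],
  ],
)

```text
clock: 15.63
tcp_pos: [491.1, 140.0, 68.3]
tcp_rot: [[0.383, 0.924, 0.0], [0.924, -0.383, 0.001], [0.001, -0.0, -1.0]]
force: [0.1, 3.2, -1.4]
width: -0.001
finger_force: 1.9
```

>>> arm_command(
  plan=[
    [[0.17, 0.058, 0], [0, 0, 1.5]],
    [[0.17, 0.058, 0], [0, 0, 1.5]],
    [[0.17, 0.058, 0], [0, 0, 1.5]],
    [[0.17, 0.058, 0], [0, 0, 1.5]],
    [[0.17, 0.058, 0], [0, 0, 1.5]],
    [[0.17, 0.058, 0], [0, 0, 1.5]],
  ],
)

```text
clock: 16.13
tcp_pos: [498.7, 147.5, 68.3]
tcp_rot: [[0.523, 0.852, 0.0], [0.852, -0.523, 0.001], [0.001, -0.0, -1.0]]
force: [-0.2, 2.4, -1.4]
width: 0.003
finger_force: 1.5
```

```bash
python3 pawl.py
```

```text
502 nose [ 5.4 46.7] 47.0
tcp r,ang 67.8 129.14353622967045 axis in tool [-22.4  64. ] [-0.2  2.4 -1.4] 16.1333
```

>>> arm_command(
  plan=[
    [[0.11, 0.04, 0], [0, 0, 1]],
    [[0.11, 0.04, 0], [0, 0, 1]],
    [[0.11, 0.04, 0], [0, 0, 1]],
    [[0.11, 0.04, 0], [0, 0, 1]],
    [[0, 0, 0], [0, 0, 0]],
  ],
)

```text
clock: 16.6
tcp_pos: [502.5, 150.1, 68.4]
tcp_rot: [[0.582, 0.813, 0.0], [0.813, -0.582, 0.0], [0.0, 0.0, -1.0]]
force: [1.4, 4.1, 0.1]
width: -0.0
finger_force: 2.0
```

>>> arm_command(
  plan=[
    [[0.11, 0.04, 0], [0, 0, 1]],
    [[0.11, 0.04, 0], [0, 0, 1]],
    [[0, 0, 0], [0, 0, 0]],
  ],
)

```text
clock: 16.85
tcp_pos: [504.4, 151.4, 68.4]
tcp_rot: [[0.61, 0.792, 0.0], [0.792, -0.61, 0.0], [0.0, 0.0, -1.0]]
force: [1.3, 4.2, -0.2]
width: -0.001
finger_force: 1.9
```

>>> arm_command(
  plan=[
    [[0.11, 0.04, 0], [0, 0, 1]],
    [[0.11, 0.04, 0], [0, 0, 1]],
    [[0, 0, 0], [0, 0, 0]],
  ],
)

```text
clock: 17.1
tcp_pos: [506.4, 152.6, 68.4]
tcp_rot: [[0.637, 0.77, 0.0], [0.77, -0.637, 0.0], [0.0, 0.0, -1.0]]
force: [1.7, 3.4, 0.2]
width: -0.001
finger_force: 1.8
```

>>> arm_command(
  plan=[
    [[0.11, 0.04, 0], [0, 0, 1]],
    [[0.11, 0.04, 0], [0, 0, 1]],
    [[0, 0, 0], [0, 0, 0]],
  ],
)

```text
clock: 17.35
tcp_pos: [508.3, 153.6, 68.3]
tcp_rot: [[0.664, 0.748, -0.0], [0.748, -0.664, -0.0], [-0.0, 0.0, -1.0]]
force: [0.3, -0.2, 0.2]
width: -0.002
finger_force: 0.0
```

>>> arm_command(
  plan=[
    [[0.11, 0.04, 0], [0, 0, 1]],
    [[0.11, 0.04, 0], [0, 0, 1]],
    [[0, 0, 0], [0, 0, 0]],
  ],
)

```text
clock: 17.6
tcp_pos: [510.4, 154.8, 68.3]
tcp_rot: [[0.69, 0.724, -0.0], [0.724, -0.69, -0.0], [-0.0, -0.0, -1.0]]
force: [0.0, 0.2, 0.3]
width: 0.004
finger_force: 0.0
```

```bash
python3 - <<'E'
from h import *
c=bot.get_calibration('wrist');im=bot.capture('wrist');cv2.imwrite('pics/w4.png',im)
E
python3 pawl.py
```

```text
473 nose [ 5.1 46.5] 46.8
tcp r,ang 67.5 117.53407248457624 axis in tool [-21.9  63.9] [ 0.2  0.3 -0.8] 17.65
```

View pics/w4.png

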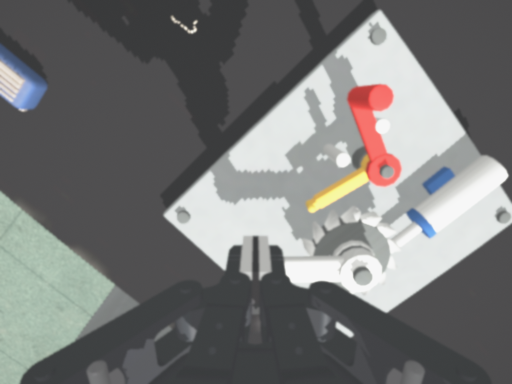

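The wrist view shows the pawl clear at (312,207), the lever still off at (370,97), and the crank arm at the fingers. The force fell to zero after about 100° of travel, so the drum is on its stop. I'm retreating now and will verify from above.

>>> arm_command(
  plan=[
    [[0.5, 0, 0], [0, 0, 0]],
    [[0.7, 0, 0], [0, 0, 0]],
    [[0, 0, -1.5], [0, 0, 0]],
    [[0, 0, -3], [0, 0, 0]],
    [[0, 0, -3.5], [0, 0, 0]],
    [[0, 0, -3.5], [0, 0, 0]],
    [[-1.5, -2, 0], [0, 0, 0]],
    [[-2.5, -2.5, 0], [0, 0, 0]],
    [[-2.5, -2.5, 0], [0, 0, 0]],
    [[-2.5, -2.5, 0], [0, 0, 0]],
    [[-2.5, -2.5, 0], [0, 0, 0]],
    [[0, 0, 0], [0, 0, 0]],
    [[0, 0, 0], [0, 0, 0]],
  ],
)

```text
clock: 18.78
tcp_pos: [351.8, 163.1, 184.2]
tcp_rot: [[0.688, 0.726, 0.002], [0.726, -0.688, 0.001], [0.002, 0.001, -1.0]]
force: [0.5, 1.2, -0.4]
width: -0.001
finger_force: 0.0
```

```bash
python3 look.py l4
```

```text
yellow nearest axis [10.8 39.6] 41.0
post [61.6 77.8] 27
18.7833 [351.8 163.1 184.2] [ 0.5  1.2 -0.4]
```

View pics/l4.png

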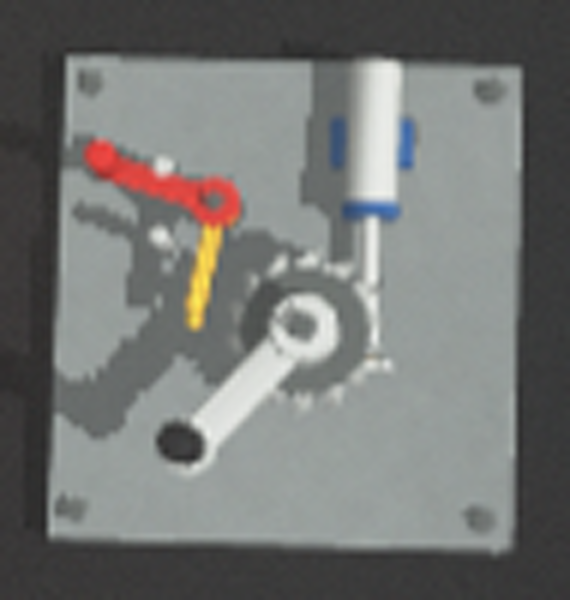

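The final top view shows the handle at crop (181,442), about 45° from −x on the +y side. The lever is against its off pin with its post at (100,155), the pawl is clear at (195,325), and the robot is away from everything. I'm handing in.

```bash
python3 -c "
from rig import bot
print(bot.job_done())"
```

```text
the job is handed in; nothing more can be done
None
```

I let the tensioner down and handed the job in; the hand-in gave no verdict. By camera and force readings, the lever is fully off, the pawl is clear, the drum is slack on its stop, the highest force read was about 15 N, and the arm touches nothing.

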